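Dress the desk tray with plant, speaker, candle and ornament

ROBOT

A 6-joint arm with a two-finger parallel gripper is mounted at the origin on the work surface. World frame = base frame: x ahead of the robot, y to its left, z up, the work surface at z = 0. Lengths are in m, angles in rad, forces in N, time in s.
With the tool pointing down it reaches from about 0.35 to 0.85 m from the base axis. Payload 8.1 kg.
Tool frame: the origin (TCP) lies at the very end of the fingers, on their centre line; the grasp point (between the pads) lies 19 mm behind it; z points along the fingers, y is the line along which they close (so a half turn about z gives the same grasp; the last joint's range is limited). The gripper opens to 93 mm and grips with 3 to 60 N. Pads are 15 mm wide; open, the fingers measure 128 mm over their backs; the gripper's body (75 mm by 188 mm) begins 65 mm behind the grasp point.
Start: joints at [-1.266, 0.13, 1.488, -0, 1.523, -0.085], TCP at [0.228, -0.555, 0.219] pointing down, gripper open.
Joint ranges: [-2.96, 2.96], [-0.89, 2.26], [0.02, 2.5], [-1.34, 4.48], [0, 2.73], [-2.66, 2.66]. Speed limits (rad/s): [2.39, 2.39, 2.79, 3.14, 3.14, 3.14].

INTERFACE

Orientations are given as a rotation vector (axis times angle).
In Python, from plant import monitor, eyes, ticket gives the robot as it stands.
- The arm moves only by the tool arm_command, never from a script. Its argument "deltas" is a list that holds one entry, the list of rows, each a list of 6 numbers: the shift along the world's x, y, z in cm, then the turn, a rotation vector about the world's x, y, z in degrees. In form: [[[tx, ty, tz, rx, ry, rz], ...]]. A call has 1 to 12 rows; each row shifts and turns the commanded pose from where the row before left it; what a row does not reach is not made up. A row lasts 1/12 s, in which the tool goes at most 41.7 mm and 7.16 degrees, less where a joint would pass 70% of its speed; a pose out of reach is approached as far as the arm can. A call is refused whole if a number of a shift passes 4.17 or a number of a turn 7.16, either way. A call with a gripper value outside its range is refused whole. "gripper" is the opening, from -1 (shut) to 1 (fully open), set as the call begins (left out, the last holds). The fingers move at their own pace and stop on an object; "squeeze" is the grip in N (left out, the last holds). Time passes only in rows, so rows that do not move let the fingers close. It gives the time, the measured TCP pose, the force, the opening and the grip force at its end, in the units of the state.
- monitor.read_state(): the state, without advancing time (a new reading comes with each control period).
- eyes.read_camera(name): name is "side" or "top" or "wrist"; returns the picture (420x560x3 uint8, blue, green, red); there is no depth.
- eyes.camera_model(name): a dict with "fx", "fy", "cx", "cy" (pixels), "rvec" (rotation vector, rad) and "tvec" (3), from world to camera coordinates, as OpenCV has them. Camera axes: x right, y down, z forward; pixel columns grow to the right and rows downward; lengths in m; the calibration is good to about 2 mm. A picture is of the moment at which its call begins: read the wrist's pose just before it. camera_model takes no time and is no camera call; for the wrist camera it gives the pose at the moment of the call.
- ticket.close_job(): hands the job in; it is judged then, once.
The state is a dict: "t": time; "q": joint angles; "dq": joint speeds; "joint_torque": joint torques, N m; "tool_pos": TCP position; "orientation": TCP orientation; "force": force on the tool from outside, world axes, zero at the start; "wrist_torque": the same for the moment, N m; "opening": finger opening in m; "gripper_force": force on a finger pad.
Only numpy, scipy, OpenCV 4.12 (cv2) and the standard library are available. Lean on these libraries where they do the work, as an engineer would, in place of code of your own. Each camera call takes 0.05 s, during which the arm holds its last target. There are 200 camera calls.

TASK

Dress the green tray on the desk: stand the potted succulent centred on the round cork coaster and the black speaker centred on the square slate coaster, and stand the amber candle jar on the tray midway between the two coasters, then close it with its wooden lid, centred on its rim. Put the little ceramic house on the free front strip of the tray (the side nearer the robot), straight in front of the plant's coaster as the tray lies. Everything ends upright, and the mouse and the yellow mug stay where they are.

Things in the scene. Friction and masses are not known exactly. Their poses are not given: they have to be found in the camera images.
- tray: fixed sage-green lacquered tray board, flat without rim, 150 (its x, depth) x 270 (its y, length) x 12 mm. Origin: centre of its underside, on the desk; z up, x away from the robot (tray yawed up to about 0.55 rad), so its front long edge is at x = -75 mm. The coasters lie in the back row at x = +30 mm; a thin white line at x = -12 mm marks off the free front strip, 63 mm deep. Top at z = 12 mm.
- cork_coaster: fixed round tan cork coaster, diameter 80, 4 mm thick, lying on the tray at one end (x = +30, y = +85 or -85 mm in the tray's frame; which end varies). Origin: centre of its underside, on the tray's top; axes parallel to the tray's. The middle of the front strip straight in front of it is 75 mm along its -x.
- slate_coaster: fixed square dark slate coaster, 80 x 80, 4 mm thick, lying on the tray at the other end (170 mm from the cork one, centre to centre). Origin: centre of its underside; axes parallel to the tray's.
- plant: loose succulent in a white ceramic pot: foot diameter 48 mm, upright rim band of diameter 62 from z = 37 to 55 mm (grip there), green leaves within a 54 mm circle up to z = 84 mm. Origin: centre of the underside, z up. About 0.2 kg.
- speaker: loose small black box speaker, 60 x 60 x 84 mm high, two cones on its front (-x) face. Origin: centre of the underside, z up. About 0.35 kg.
- jar: loose amber glass candle jar, a straight cylinder of diameter 58 and height 66 mm, open top with cream wax 20 mm below the rim (wall 4 mm). Origin: centre of the underside, z up. About 0.25 kg.
- lid: loose flat wooden lid of the jar: pale disc of diameter 62 x 8 mm with an upright brass knob on its centre, diameter 18, from z = 8 to z = 30 mm. Flat below, nothing enters the jar: it rests on the rim. Origin: centre of the disc's underside, z up. About 0.07 kg; lies knob up.
- house: loose white ceramic house ornament with blue roof: walls 44 x 44 x 40 mm high, gable roof with ridge along x, at z = 62 mm, sloping down to the +y and -y walls (no eaves). Blue door on the front (-x). Grip across the +y and -y walls. Origin: centre of the underside, z up. About 0.12 kg.
- mouse: bystander: dark grey computer mouse, 100 (x) x 60 x 32 mm, loose on the desk beside the tray. Origin: centre of its underside. Leave alone.
- mug: bystander: yellow mug, diameter 78, 88 mm high, handle at its +y reaching about 70 mm from the axis, loose on the desk beyond the mouse, handle pointing away from the robot. Origin: centre of its underside. Leave alone.
Not all that is in view belongs to the job. Leave any pink look-alike of the speaker alone. Of the things that look like the lid, the smaller one is meant.

How it is judged:
On the way, in this order (a step that is already met when the one before it is completed fails the run):
1. the candle jar stands on the tray midway between the coasters (x of jar in the frame of tray between 0.015 and 0.045 m and y of jar in the frame of tray between -0.015 and 0.015 m and z of jar in the frame of tray between 0.008 and 0.016 m and angle between jar's own z axis and vertical below 0.1 rad), for 0.2 s.
2. then the lid lies on the jar (horizontal distance between lid and jar below 0.008 m and z of lid in the frame of jar between 0.062 and 0.07 m and angle between lid's own z axis and vertical below 0.1 rad), for 0.2 s.
At the end, for the whole second after the job is handed in: Plant on cork and speaker on slate coaster, centred within 12 mm; jar within 15 mm of the midpoint between the coasters; lid flat on its rim, within 8 mm; house on the tray 75 mm before the cork coaster's centre, within 15 mm each way; all upright within 0.1 rad, at rest, released (all of step 1 and all of step 2 and horizontal distance between plant and cork_coaster below 0.012 m and z of plant in the frame of cork_coaster between 0.001 and 0.009 m and angle between each of plant, speaker, house's own z axis and vertical below 0.1 rad and linear speed of each of plant, speaker, jar, lid, house below 0.02 m/s and horizontal distance between speaker and slate_coaster below 0.012 m and z of speaker in the frame of slate_coaster between 0.001 and 0.009 m and x of house in the frame of cork_coaster between -0.09 and -0.06 m and y of house in the frame of cork_coaster between -0.015 and 0.015 m and z of house in the frame of tray between 0.008 and 0.016 m); the robot touches nothing.
It fails at once if the mouse is shifted by more than 15 mm (distance of mouse from where it was at the start of the episode above 0.015 m).
It fails at once if the mug is shifted by more than 15 mm (distance of mug from where it was at the start of the episode above 0.015 m).
It also fails if it takes over 138 s, if anything falls off the work surface, if the arm or the gripper's body presses on something with over 40 N, if the wrist force passes 120 N, or if a joint passes its speed limit or range.

## Working session

There is one attempt and no reset: what is moved stays moved. The work goes in short steps, Python scripts to look and compute and a tool call to move; the robot and the scene stay as the last step left them, time stands still between calls to the robot, and variables do not carry over. Pictures are saved under pics/ and viewed, at most 19 in all, crops included, and the job is handed in when it is done.

Besides the shell and the picture viewer there is one more tool, called after "Emit:" as name(argument=value, ...), one argument or row to a line, values as JSON. arm_command: Moves the arm, as the interface text tells. Its arguments: {"type":"object","properties":{"deltas":{"type":"array"},"gripper":{"type":"number"},"squeeze":{"type":"number"}},"required":["deltas"]}

```bash
mkdir -p pics; ls
cat > h.py <<'E'
import cv2,numpy as np
from plant import monitor,eyes,ticket
def cam(n):
    m=eyes.camera_model(n);R=cv2.Rodrigues(np.array(m["rvec"],float))[0];t=np.array(m["tvec"],float).ravel()
    return m,R,t
def ray(n,u,v,z,c=None):
    m,R,t=c or cam(n);d=R.T@np.array([(u-m["cx"])/m["fx"],(v-m["cy"])/m["fy"],1]);o=-R.T@t
    return o+d*(z-o[2])/d[2]
def proj(n,P,c=None):
    m,R,t=c or cam(n);p=R@np.array(P,float)+t
    return np.array([m["fx"]*p[0]/p[2]+m["cx"],m["fy"]*p[1]/p[2]+m["cy"]])
E
python3 - <<'E'
from h import *
for n in("top","side"):
    cv2.imwrite(f"pics/{n}0.png",eyes.read_camera(n));m,R,t=cam(n);print(n,m["fx"],-R.T@t,R[2])
s=monitor.read_state();print(s["t"],s["tool_pos"],s["orientation"],s["opening"])
E
```

```text
pics
top 436.33449240786376 [0.3113537  0.05063371 1.22672092] [ 0.20721253  0.02635132 -0.97794099]
side 385.01751064859985 [0.33390425 0.59947455 0.6588191 ] [ 0.23843951 -0.64410971 -0.72682135]
0.1 [ 0.22787064 -0.5544961   0.21769203] [-3.08049527e+00 -6.08086342e-01  2.59457888e-04] 0.09327366541168577
```

View pics/top0.png

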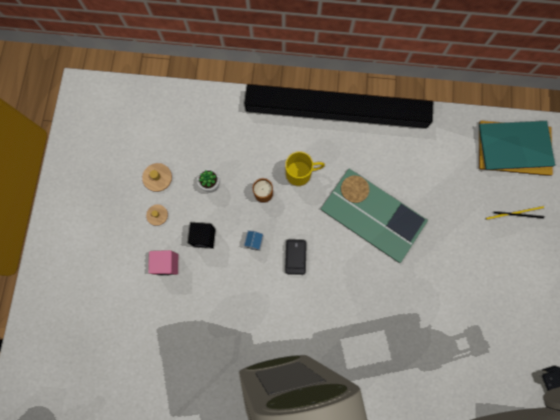

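View pics/side0.png

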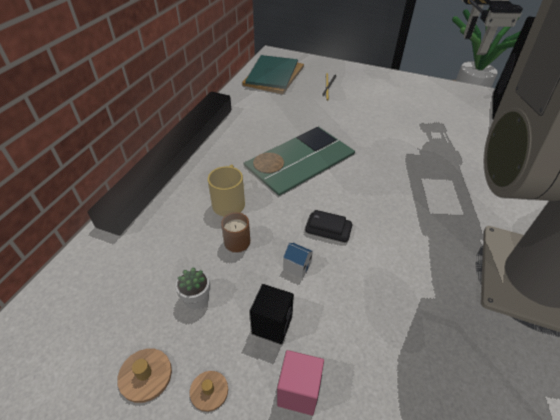

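Top view: the tray is at (374,215), with cork at (355,189) and slate at (405,222). Jar (262,190), plant (207,180), speaker (202,235), house (254,240), mouse (296,257), mug (300,169).
Lid candidates: (157,178), the larger, and (157,215), the smaller. The smaller one fits the description. The pink box at (163,263) is the decoy, and the black one at (202,235) is the speaker.

```bash
cat > seg.py <<'E'
from h import *
def masks(im):
    hsv=cv2.cvtColor(im,cv2.COLOR_BGR2HSV);H,S,V=cv2.split(hsv)
    return H.astype(int),S.astype(int),V.astype(int)
def blobs(mask,box,amin=15):
    x0,y0,x1,y1=box;m=np.zeros(mask.shape,np.uint8);m[y0:y1,x0:x1]=mask[y0:y1,x0:x1]
    c,_=cv2.findContours(m,cv2.RETR_EXTERNAL,cv2.CHAIN_APPROX_NONE)
    return sorted([k for k in c if cv2.contourArea(k)>amin],key=cv2.contourArea,reverse=True)
E
python3 - <<'E'
from seg import *
im=cv2.imread("pics/top0.png");H,S,V=masks(im);C=cam("top");np.set_printoptions(precision=4,suppress=True)
def W(pts,z):
    return np.array([ray("top",u,v,z,C) for u,v in np.reshape(pts,(-1,2))])
def rep(name,mask,box,z):
    for k in blobs(mask,box)[:2]:
        w=W(k,z)[:,:2].astype(np.float32);(c,sz,a)=cv2.minAreaRect(w*1000);e=cv2.minEnclosingCircle(w*1000)
        print(name,"rect",np.array(c),np.array(sz),a,"circ",np.array(e[0]),e[1])
green=(H>60)&(H<95)&(S>50)
t=blobs(green|((V<70)&(S<120)),(315,160,435,265));
rep("tray",green,(315,160,435,265),.012)
rep("cork",(H<25)&(S>70),(330,165,380,210),.016)
rep("slate",(V<75)&~green,(383,198,430,245),.016)
rep("lidS",(H<25)&(S>80),(135,198,182,230),.008)
rep("lidL",(H<25)&(S>80),(135,155,182,196),.008)
rep("jar",(H<25)&(S>70),(245,172,280,205),.066)
rep("house roof",(H>95)&(H<125)&(S>80),(235,225,275,255),.05)
rep("speaker",(V<60),(180,215,225,255),.084)
rep("plantleaf",(H>35)&(H<85)&(S>60),(190,165,225,198),.06)
rep("mouse",(V<75),(280,235,312,280),.02)
rep("mug",(H>20)&(H<35)&(S>120),(283,150,312,188),.088)
crops=[im[140:290,120:290]]
cv2.imwrite("pics/crop1.png",cv2.resize(im[150:280,130:300],None,fx=4.6,fy=4.6,interpolation=cv2.INTER_CUBIC))
E
```

```text
tray rect [ 539.6226 -155.0741] [264.0203  57.5399] 60.80891418457031 circ [ 541.2483 -156.2905] 133.77072143554688
tray rect [ 610.8959 -187.544 ] [106.7762  77.9197] 61.0063591003418 circ [ 610.8824 -186.2689] 64.16111755371094
cork rect [ 648.1666 -118.1686] [76.8751 77.5467] 50.45419692993164 circ [ 647.1641 -118.0522] 40.06937789916992
slate rect [ 563.8167 -266.4135] [77.1251 76.1859] 60.55244827270508 circ [ 564.4991 -265.9445] 52.371971130371094
lidS rect [516.6413 437.6582] [56.3272 54.2596] 8.988255500793457 circ [516.6512 436.6864] 29.473608016967773
lidL rect [626.8262 454.3122] [78.4674 82.2673] 5.729698181152344 circ [626.6557 455.1115] 42.0671272277832
jar rect [605.2686 141.7676] [65.3061 55.0115] 6.080611228942871 circ [604.995  138.6059] 33.79651641845703
house roof rect [467.5736 151.1437] [40.4426 41.8284] 82.40904998779297 circ [467.0648 151.2271] 26.459651947021484
speaker rect [461.6191 286.9511] [63.4859 68.1474] 2.0720908641815186 circ [461.2178 286.0869] 43.2819709777832
plantleaf rect [622.8297 297.5413] [43.2432 44.7648] 5.72598123550415 circ [622.7761 296.5535] 23.626577377319336
mouse rect [436.3286  33.4389] [91.5591 55.1774] 5.175905227661133 circ [436.3413  33.2986] 50.74000549316406
mug rect [668.3937  49.0972] [93.9069 70.8268] 5.011545181274414 circ [669.1218  48.2533] 47.977298736572266
```

View pics/crop1.png

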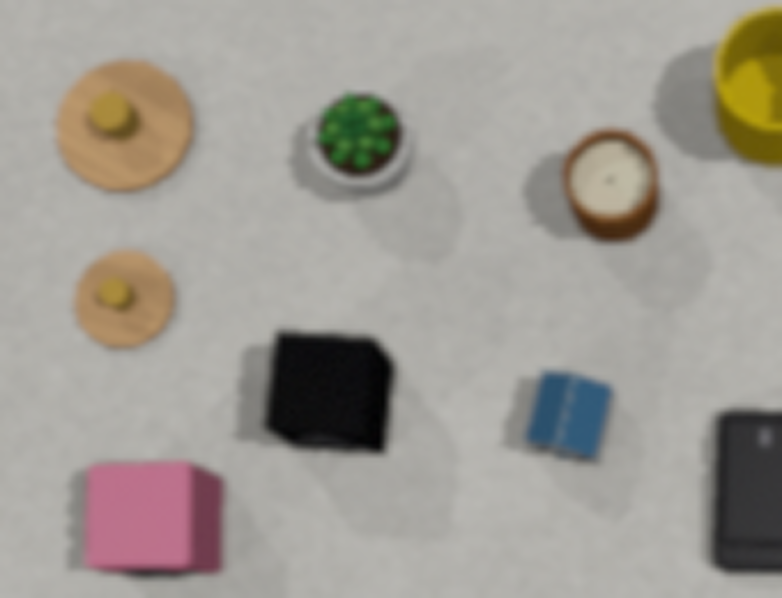

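The crop confirms the small lid: its disc measures about 58 mm against 82 mm for the other. Tray checks agree: the coasters are 169.9 mm apart and yaw is -29.3°. Moving above the jar first.

Emit:
arm_command(
  deltas=[
    [[2,3.65,0,0,0,2.02],[2,3.65,0,0,0,2.02],[2,3.65,0,0,0,2.02],[2,3.65,0,0,0,2.02],[2,3.65,0,0,0,2.02],[2,3.65,0,0,0,2.02],[2,3.65,0,0,0,2.02],[2,3.65,0,0,0,2.02],[2,3.65,0,0,0,2.02],[2,3.65,0,0,0,2.02]],
  ],
  gripper=1,
)

```text
t: 0.93
tool_pos: [0.4283, -0.188, 0.2184]
orientation: [-2.927, -1.142, 0.0]
force: [0.8, -0.7, 0.1]
opening: 0.0929
gripper_force: 0.0
```

Emit:
arm_command(
  deltas=[
    [[2,3.65,0,0,0,2.02],[2,3.65,0,0,0,2.02],[2,3.65,0,0,0,2.02],[2,3.65,0,0,0,2.02],[2,3.65,0,0,0,2.02],[2,3.65,0,0,0,2.02],[2,3.65,0,0,0,2.02],[2,3.65,0,0,0,2.02],[1.5,3.0,0,0,0,2.02],[0,0,0,0,0,0],[0,0,0,0,0,0]],
  ],
)

```text
t: 1.85
tool_pos: [0.6028, 0.1338, 0.2173]
orientation: [-2.708, -1.591, 0.003]
force: [0.2, 0.0, -0.6]
opening: 0.0933
gripper_force: 0.0
```

```bash
cat >> h.py <<'E'
def tcp():
    s=monitor.read_state();R=cv2.Rodrigues(np.array(s["orientation"],float))[0]
    return np.array(s["tool_pos"])*1000,np.degrees(np.arctan2(R[1,1],R[0,1])),np.degrees(np.arccos(-R[2,2])),s
E
python3 - <<'E'
from seg import *
np.set_printoptions(precision=1,suppress=True)
p,th,tilt,s=tcp();print(s["t"],p,th,tilt,s["force"],s["q"])
C=cam("wrist");print("cam",-C[1].T@C[2],C[1][2],C[0]["fx"])
cv2.imwrite("pics/w1.png",eyes.read_camera("wrist"))
print(proj("wrist",[.605,.139,.066],C))
E
```

```text
1.85 [602.8 133.8 217.3] -29.119021642323073 0.12295183122222118 [ 0.2  0.  -0.6] [0.1 0.2 1.4 0.  1.5 0.6]
cam [0.6 0.2 0.4] [-0.1 -0.3 -1. ] 304.31316930644084
[285.1 191.7]
```

View pics/w1.png

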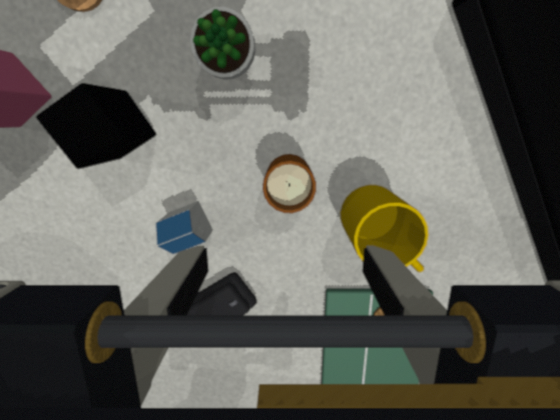

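Wrist view: the jar is at (289,183), the plant at (222,40), the speaker top at (95,125) and the house at (181,230). I'll measure the jar here, and the others coarsely.

```bash
cat >> seg.py <<'E'
np.set_printoptions(precision=1,suppress=True)
def circ(n,C,mask,box,z):
    k=blobs(mask,box)[0];w=np.array([ray(n,u,v,z,C)[:2] for u,v in k.reshape(-1,2)]).astype(np.float32)*1000
    M=cv2.moments(w.reshape(-1,1,2));e=cv2.minEnclosingCircle(w);r=cv2.minAreaRect(w)
    return np.array([M["m10"]/M["m00"],M["m01"]/M["m00"]]),np.array(e[0]),e[1],r
E
python3 - <<'E'
from seg import *
im=cv2.imread("pics/w1.png");H,S,V=masks(im);C=cam("wrist")
print("wax",circ("wrist",C,(S<90)&(V>120),(270,163,308,205),.046))
k=blobs(((H<22)&(S>90)),(255,148,325,220))[0]
print("jar outer",circ("wrist",C,(H<22)&(S>90),(255,148,325,220),.066))
print("leaf/soil",circ("wrist",C,(S>60)|(V<70),(188,8,252,72),.052))
print("roof",circ("wrist",C,(H>95)&(H<125)&(S>90),(150,205,212,256),.05))
c=blobs(V<60,(30,75,165,175))[0];print(cv2.approxPolyDP(c,3,True).reshape(-1,2).tolist())
imt=cv2.imread("pics/top0.png");H,S,V=masks(imt);C=cam("top")
print("top wax",circ("top",C,(S<70)&(V>150),(250,175,275,200),.046))
E
```

```text
wax (array([610.3, 139. ]), array([610.7, 139.3]), 24.036563873291016, ((610.2702026367188, 139.41665649414062), (44.952735900878906, 42.25312805175781), 60.77960205078125))
jar outer (array([612. , 142.2]), array([612.2, 143.1]), 31.642358779907227, ((610.983154296875, 142.5778045654297), (61.96986770629883, 55.99181365966797), 88.30261993408203))
leaf/soil (array([622. , 296.1]), array([621.5, 296.8]), 28.133853912353516, ((621.6621704101562, 296.9169616699219), (53.41050338745117, 53.68226623535156), 58.737342834472656))
roof (array([468.4, 161.1]), array([467.5, 161.1]), 27.970369338989258, ((467.7734069824219, 161.3301544189453), (24.3154296875, 51.56999588012695), 81.89423370361328))
[[36, 117], [77, 167], [121, 157], [154, 135], [125, 91], [84, 83]]
top wax (array([613.3, 144. ]), array([612.9, 143.7]), 22.554420471191406, ((613.0136108398438, 143.69276428222656), (42.4173469543457, 42.01380920410156), 52.113746643066406))
```

Emit:
arm_command(
  deltas=[
    [[0.9,0.8,0,0,0,0],[0,0,-3.2,0,0,0],[0,0,-3.2,0,0,0],[0,0,-3.2,0,0,0],[0,0,-3.2,0,0,0],[0,0,-3.2,0,0,0],[0,0,-2,0,0,0],[0,0,-1.2,0,0,0],[0,0,0,0,0,0],[0,0,0,0,0,0]],
  ],
)

```text
t: 2.73
tool_pos: [0.612, 0.1391, 0.0271]
orientation: [2.712, 1.586, -0.0]
force: [0.2, 0.4, -0.6]
opening: 0.0926
gripper_force: 0.0
```

Emit:
arm_command(
  deltas=[
    [[0,0,0,0,0,0],[0,0,0,0,0,0],[0,0,0,0,0,0],[0,0,0,0,0,0],[0,0,0,0,0,0],[0,0,0,0,0,0],[0,0,0,0,0,0],[0,0,0,0,0,0]],
  ],
  gripper=-1,
  squeeze=15,
)

```text
t: 3.4
tool_pos: [0.6121, 0.1402, 0.0271]
orientation: [-2.711, -1.588, -0.0]
force: [-1.2, 0.1, 4.1]
opening: 0.0576
gripper_force: 15.0
```

Emit:
arm_command(
  deltas=[
    [[0,0,3.1,0,0,0],[0,0,3.1,0,0,0],[0,0,3.1,0,0,0],[0,0,3.1,0,0,0],[0,-4,0,0,0,0],[0,-4,0,0,0,0],[0,-4,0,0,0,0],[0,-4,0,0,0,0],[0,-4,0,0,0,0],[0,-4,0,0,0,0]],
  ],
)

```text
t: 4.23
tool_pos: [0.6112, -0.1017, 0.1498]
orientation: [-2.71, -1.588, 0.002]
force: [0.7, -0.2, -2.8]
opening: 0.0578
gripper_force: 15.0
```

Emit:
arm_command(
  deltas=[
    [[-0.3,-4,0,0,0,0],[-0.3,-4,0,0,0,0],[0,-1,0,0,0,0],[0,0,0,0,0,0],[0,0,0,0,0,0]],
  ],
)

```text
t: 4.65
tool_pos: [0.6054, -0.1902, 0.1497]
orientation: [-2.711, -1.584, 0.001]
force: [-0.6, 0.9, -2.5]
opening: 0.0582
gripper_force: 15.0
```

Run:
```python
from seg import *
p,th,tilt,s=tcp();print(s["t"],p,th,tilt,s["opening"])
C=cam("wrist");im=eyes.read_camera("wrist");cv2.imwrite("pics/w2.png",im);T=cam("top");it=eyes.read_camera("top");cv2.imwrite("pics/t2.png",it)
print("cork px",proj("wrist",[.6475,-.118,.016],C),"slate",proj("wrist",[.564,-.266,.016],C))
```

```text
4.65 [ 605.4 -190.2  149.7] -29.388527527910153 0.09650355066412218 0.05824281258845315
cork px [286.9 115.6] slate [286.6 276.7]
```

View pics/w2.png

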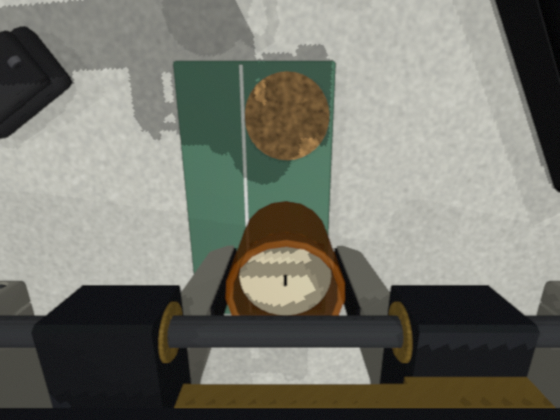

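The wrist view shows the cork at about (288,116), which matches the predicted (287,116). Lowering the jar.

Emit:
arm_command(
  deltas=[
    [[0,-0.2,-2.5,0,0,0],[0,0,-2.5,0,0,0],[0,0,-2.5,0,0,0],[0,0,-1.5,0,0,0],[0,0,-0.8,0,0,0],[0,0,-0.6,0,0,0],[0,0,-0.4,0,0,0],[0,0,-0.2,0,0,0],[0,0,0,0,0,0],[0,0,0,0,0,0]],
  ],
)

```text
t: 5.58
tool_pos: [0.6068, -0.1922, 0.0418]
orientation: [2.71, 1.587, 0.002]
force: [0.1, -0.4, -2.7]
opening: 0.0577
gripper_force: 15.0
```

Emit:
arm_command(
  deltas=[
    [[0,0,-0.15,0,0,0],[0,0,-0.1,0,0,0],[0,0,0,0,0,0],[0,0,0,0,0,0],[0,0,0,0,0,0]],
  ],
)

```text
t: 6.0
tool_pos: [0.6069, -0.1922, 0.0393]
orientation: [2.71, 1.587, 0.002]
force: [-0.3, 1.9, 5.7]
opening: 0.0582
gripper_force: 15.0
```

Contact is made (force turned positive). Releasing and lifting.

Emit:
arm_command(
  deltas=[
    [[0,0,0,0,0,0],[0,0,0,0,0,0],[0,0,0,0,0,0],[0,0,0,0,0,0],[0,0,0,0,0,0],[0,0,3,0,0,0],[0,0,3,0,0,0],[0,0,4,0,0,0],[0,0,4,0,0,0],[0,0,4,0,0,0],[0,0,0,0,0,0],[0,0,0,0,0,0]],
  ],
  gripper=1,
)

```text
t: 7.0
tool_pos: [0.6081, -0.1929, 0.2225]
orientation: [2.706, 1.585, 0.007]
force: [-0.2, 0.9, -1.0]
opening: 0.093
gripper_force: 0.0
```

Run:
```python
from seg import *
p,th,tilt,s=tcp();print(s["t"],p,th)
C=cam("wrist");im=eyes.read_camera("wrist");cv2.imwrite("pics/w3.png",im);H,S,V=masks(im)
print(proj("wrist",[.606,-.192,.078],C))
it=eyes.read_camera("top");cv2.imwrite("pics/t3.png",it)
```

```text
7.0 [ 608.1 -192.9  222.5] -29.287156871828127
[282.3 198.9]
```

View pics/w3.png

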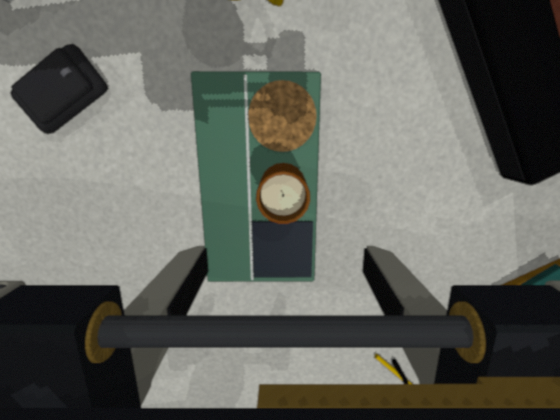

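Run:
```python
from seg import *
C=cam("wrist");im=cv2.imread("pics/w3.png");H,S,V=masks(im)
def edges(n,C,im,uv,z):
    # wax extents -> centre, wick
    H,S,V=masks(im);u,v=map(int,uv);b=(u-28,v-28,u+28,v+28)
    k=blobs((S<95)&(V>110)&(H<40),b);print(n,"wax",circ(n,C,(S<95)&(V>110)&(H<40),b,z)[:3])
    g=cv2.cvtColor(im,cv2.COLOR_BGR2GRAY).astype(float);sub=g[v-8:v+8,u-8:u+8];w=np.clip(np.median(sub)-25-sub,0,None)
    yy,xx=np.mgrid[v-8:v+8,u-8:u+8];p=[(w*xx).sum()/w.sum(),(w*yy).sum()/w.sum()];print("wick",p,ray(n,*p,z+.004,C)*1000)
edges("wrist",C,im,(283,194),.058)
print("outer",circ("wrist",C,(H<22)&(S>90),(245,155,320,235),.078))
T=cam("top");it=cv2.imread("pics/t3.png");uv=proj("top",[.606,-.192,.06],T);print(uv);edges("top",T,it,uv,.058)
for n,c,i in(("wrist",C,im),("top",T,it)):
    H,S,V=masks(i);u,v=proj(n,[.6475,-.118,.016],c).astype(int);r=45 if n=="wrist" else 22
    print("cork",circ(n,c,(H<25)&(S>70),(u-r,v-r,u+r,v+r-6),.016)[:3])
print("wick top0");edges("top",T,cv2.imread("pics/top0.png"),(262,189),.046)
```

```text
wrist wax (array([ 602.9, -189.6]), array([ 603.4, -188.5]), 24.304784774780273)
wick [np.float64(282.52100840336135), np.float64(194.53781512605042)] [ 603.6 -188.9   62. ]
outer (array([ 605.6, -185.9]), array([ 606. , -185.2]), 32.2811279296875, ((606.0200805664062, -184.88720703125), (63.75562286376953, 55.24944305419922), 60.70646286010742))
[383.2 201.5]
top wax (array([ 596.3, -210.8]), array([ 610.2, -197.6]), 99.71780395507812)
wick [np.float64(377.8675096206707), np.float64(197.36008796041781)] [ 615.7 -176.6   62. ]
cork (array([ 642.5, -117.4]), array([ 642.4, -117.4]), 39.39888381958008)
cork (array([ 647. , -118.3]), array([ 647.1, -118.1]), 40.07867431640625)
wick top0
top wax (array([612.6, 147.2]), array([613.9, 146.2]), 111.15435791015625)
wick [np.float64(260.6671772428884), np.float64(188.98993435448577)] [610.3 146.8  50. ]
```

The jar stands on the tray near (608,-190), consistent between the TCP pose and the camera with its bias corrected. Now to the small lid.

Emit:
arm_command(
  deltas=[
    [[-0.6,4,0,0,0,0],[-0.6,4,0,0,0,0],[-0.6,4,0,0,0,0],[-0.6,4,0,0,0,0],[-0.6,4,0,0,0,0],[-0.6,4,0,0,0,0],[-0.6,4,0,0,0,0],[-0.6,4,0,0,0,0],[-0.6,4,0,0,0,0],[-0.6,4,0,0,0,0]],
  ],
)

```text
t: 7.93
tool_pos: [0.5441, 0.2095, 0.2154]
orientation: [-2.71, -1.587, 0.006]
force: [0.4, 0.2, 0.2]
opening: 0.0928
gripper_force: 0.0
```

Emit:
arm_command(
  deltas=[
    [[-0.6,4,0,0,0,0],[-0.6,4,0,0,0,0],[-0.6,4,0,0,0,0],[-0.6,4,0,0,0,0],[-0.6,4,0,0,0,0],[-0.1,3,0,0,0,0],[0,0,0,0,0,0],[0,0,0,0,0,0]],
  ],
)

```text
t: 8.6
tool_pos: [0.5132, 0.4388, 0.2145]
orientation: [2.708, 1.591, -0.008]
force: [0.3, -0.4, 0.6]
opening: 0.0929
gripper_force: 0.0
```

Run:
```python
from seg import *
p,th,tilt,s=tcp();print(s["t"],p,th)
C=cam("wrist");im=eyes.read_camera("wrist");cv2.imwrite("pics/w4.png",im)
print(proj("wrist",[.517,.437,.008],C),proj("wrist",[.627,.455,.008],C),proj("wrist",[.6225,.297,.05],C))
```

```text
8.6 [513.2 438.8 214.5] -29.119723677807233
[289.1 185.1] [363.1 127.7] [424.4 251.3]
```

View pics/w4.png

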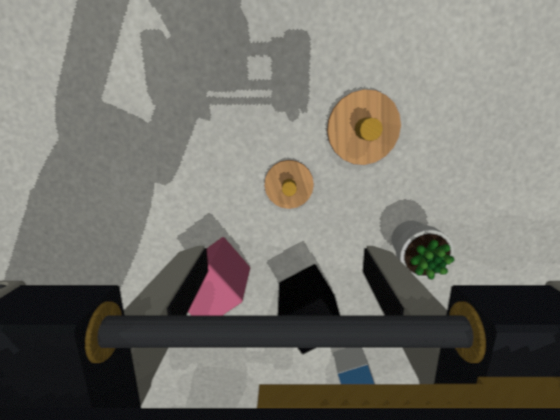

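The lid is exactly where predicted, at (289,184). Descending on the knob.

Emit:
arm_command(
  deltas=[
    [[0.35,-0.2,-4,0,0,0],[0,0,-4,0,0,0],[0,0,-4,0,0,0],[0,0,-4,0,0,0],[0,0,-2.5,0,0,0],[0,0,-1.2,0,0,0],[0,0,-0.4,0,0,0],[0,0,0,0,0,0],[0,0,0,0,0,0]],
  ],
)

```text
t: 9.4
tool_pos: [0.5201, 0.4364, 0.0195]
orientation: [-2.711, -1.587, -0.005]
force: [0.1, 0.7, 0.1]
opening: 0.0929
gripper_force: 0.0
```

Emit:
arm_command(
  deltas=[
    [[0,0,0,0,0,0],[0,0,0,0,0,0],[0,0,0,0,0,0],[0,0,0,0,0,0],[0,0,0,0,0,0],[0,0,0,0,0,0],[0,0,0,0,0,0],[0,0,0,0,0,0],[0,0,0,0,0,0],[0,0,0,0,0,0]],
  ],
  gripper=-1,
  squeeze=10,
)

```text
t: 10.23
tool_pos: [0.5185, 0.436, 0.017]
orientation: [2.711, 1.588, -0.0]
force: [0.5, 0.3, 0.2]
opening: 0.0308
gripper_force: 0.0
```

Emit:
arm_command(
  deltas=[
    [[0,0,-0.4,0,0,0],[0,0,0,0,0,0],[0,0,0,0,0,0],[0,0,0,0,0,0],[0,0,0,0,0,0],[0,0,0,0,0,0],[0,0,0,0,0,0]],
  ],
)

```text
t: 10.82
tool_pos: [0.5185, 0.436, 0.0132]
orientation: [-2.711, -1.588, -0.0]
force: [0.5, 0.1, -1.5]
opening: 0.0178
gripper_force: 10.0
```

Emit:
arm_command(
  deltas=[
    [[0,0,2,0,0,0],[0,0,4,0,0,0],[0,0,4,0,0,0],[0,0,4,0,0,0],[0.5,-2,2,0,0,0],[0.5,-3.9,0,0,0,0],[0.5,-3.9,0,0,0,0],[0.5,-3.9,0,0,0,0],[0.5,-3.9,0,0,0,0],[0.5,-3.9,0,0,0,0],[0.5,-3.9,0,0,0,0],[0.5,-3.9,0,0,0,0]],
  ],
)

```text
t: 11.82
tool_pos: [0.5584, 0.1412, 0.1734]
orientation: [2.711, 1.588, 0.001]
force: [0.1, 0.6, -0.8]
opening: 0.0177
gripper_force: 10.0
```

Emit:
arm_command(
  deltas=[
    [[0.5,-3.9,0,0,0,0],[0.5,-3.9,0,0,0,0],[0.5,-3.9,0,0,0,0],[0.5,-3.9,0,0,0,0],[0.5,-3.9,0,0,0,0],[0.5,-3.9,0,0,0,0],[0.5,-3.9,0,0,0,0],[0.5,-3.9,0,0,0,0],[0.5,-2.1,0,0,0,0],[0,0,0,0,0,0],[0,0,0,0,0,0],[0,0,0,0,0,0]],
  ],
)

```text
t: 12.82
tool_pos: [0.6034, -0.1894, 0.173]
orientation: [-2.71, -1.587, -0.0]
force: [-0.4, 0.4, -0.6]
opening: 0.0178
gripper_force: 10.0
```

Run:
```python
from seg import *
p,th,tilt,s=tcp();print(s["t"],p,th,tilt,s["opening"])
C=cam("wrist");im=eyes.read_camera("wrist");cv2.imwrite("pics/w5.png",im)
H,S,V=masks(im);cv2.imwrite("pics/w5c.png",cv2.resize(im[120:330,180:400],None,fx=2.7,fy=2.7))
```

```text
12.8167 [ 603.4 -189.4  173. ] -29.293481513781124 0.04277762718278424 0.017819232392139627
```

View pics/w5c.png

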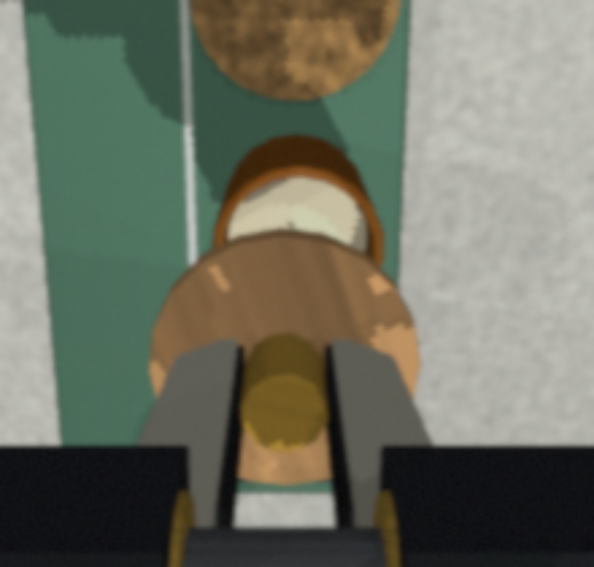

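The lid hangs level in the grip. I'll check its offset from the TCP and the jar's rim edge with rays.

Run:
```python
from seg import *
C=cam("wrist");f=lambda u,v,z:ray("wrist",u/2.7+180,v/2.7+120,z,C)[:2]*1000
z=.1678
T,B,L,R=f(287,231,z),f(287,484,z-.008),f(150,362,z),f(419,362,z);print(T,B,L,R,(T+B)/2,(L+R)/2,np.linalg.norm(T-B),np.linalg.norm(L-R))
z=.078;a=f(300,166,z);l=f(218,240,z);r=f(383,240,z);print("rim",a,l,r,(l+r)/2,np.linalg.norm(l-r)); print("centre est",a-29*np.array([.489,.872]))
im=cv2.imread("pics/w5.png");H,S,V=masks(im)
print("cork px",proj("wrist",[.6475,-.118,.016],C)); print("lower cork edge",f(295,101,.016), "expected", np.array([647.5,-118])-40*np.array([.489,.872]))
```

```text
[ 619.3 -161.1] [ 586.  -220.8] [ 576.7 -173. ] [ 630.5 -203.1] [ 602.6 -191. ] [ 603.6 -188.1] 68.36253459324642 61.576529691121
rim [ 621.5 -166.5] [ 585.6 -175.1] [ 633.5 -201.9] [ 609.5 -188.5] 54.888313504259116
centre est [ 607.3 -191.8]
cork px [289.3 116.1]
lower cork edge [ 627.3 -154.4] expected [ 627.9 -152.9]
```

Emit:
arm_command(
  deltas=[
    [[0.42,-0.12,-1.5,0,0,0],[0,0,-2.5,0,0,0],[0,0,-2,0,0,0],[0,0,-1,0,0,0],[0,0,-0.6,0,0,0],[0,0,-0.3,0,0,0],[0,0,0,0,0,0],[0,0,0,0,0,0],[0,0,-0.15,0,0,0],[0,0,-0.1,0,0,0],[0,0,0,0,0,0],[0,0,0,0,0,0]],
  ],
)

```text
t: 13.87
tool_pos: [0.6079, -0.1913, 0.092]
orientation: [2.711, 1.587, 0.001]
force: [-0.4, -0.4, -1.1]
opening: 0.0177
gripper_force: 10.0
```

Emit:
arm_command(
  deltas=[
    [[0,0,-0.1,0,0,0],[0,0,0,0,0,0],[0,0,0,0,0,0]],
  ],
)

```text
t: 14.12
tool_pos: [0.6076, -0.1912, 0.0906]
orientation: [-2.711, -1.588, 0.0]
force: [-0.4, -0.3, -1.2]
opening: 0.0177
gripper_force: 10.0
```

Emit:
arm_command(
  deltas=[
    [[0,0,-0.1,0,0,0],[0,0,0,0,0,0],[0,0,0,0,0,0]],
  ],
)

```text
t: 14.37
tool_pos: [0.608, -0.1913, 0.0902]
orientation: [2.71, 1.587, 0.001]
force: [-1.2, 0.2, 3.7]
opening: 0.0177
gripper_force: 10.0
```

Contact made. Opening slowly and lifting.

Emit:
arm_command(
  deltas=[
    [[0,0,0,0,0,0],[0,0,0,0,0,0],[0,0,0,0,0,0],[0,0,0,0,0,0],[0,0,2,0,0,0],[0,0,2.5,0,0,0],[0,0,4,0,0,0],[0,0,4,0,0,0],[0,0,0,0,0,0],[0,0,0,0,0,0]],
  ],
  gripper=1,
)

```text
t: 15.2
tool_pos: [0.6098, -0.192, 0.2189]
orientation: [2.706, 1.585, 0.007]
force: [0.8, 1.0, -0.5]
opening: 0.0793
gripper_force: 0.0
```

Run:
```python
from seg import *
p,th,tilt,s=tcp();print(s["t"],p,th)
C=cam("wrist");im=eyes.read_camera("wrist");cv2.imwrite("pics/w6c.png",cv2.resize(im[90:300,180:400],None,fx=2.7,fy=2.7));cv2.imwrite("pics/w6.png",im)
print("cork px",proj("wrist",[.6475,-.118,.016],C),"lid px",proj("wrist",[.6075,-.191,.086],C))
```

```text
15.2 [ 609.8 -192.   218.9] -29.28690968341405
cork px [281.2 116.8] lid px [282.  201.7]
```

View pics/w6c.png

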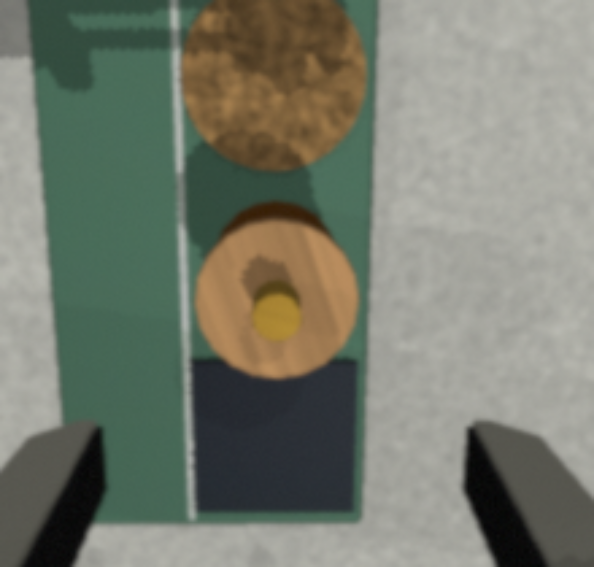

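The lid lies flat on the jar at crop (277,300). I'll check its centring numerically, along with the plant's position.

Run:
```python
from seg import *
C=cam("wrist");f=lambda u,v,z:ray("wrist",u/2.7+180,v/2.7+90,z,C)[:2]*1000
d=np.array([.489,.872])
T,B,L,R=f(275,218,.086),f(277,380,.078),f(195,298,.086),f(360,298,.086);print("lid",(T+B)/2,(L+R)/2,np.linalg.norm(T-B),np.linalg.norm(L-R))
print("jar from base edge",f(275,202,.012)-29*d)
print("cork c",f(274,75,.016))
imt=cv2.imread("pics/t3.png");Tc=cam("top");H,S,V=masks(imt)
print("plant leaf/soil top",circ("top",Tc,((S>60)|(V<70)),(190,165,222,198),.052)[:3])
print("pot outline top px",proj("top",[.6225,.297,.055],Tc))
C4=None
```

```text
lid [ 605.5 -190.9] [ 607.3 -188.7] 65.74063370970524 61.67819482045054
jar from base edge [ 604.2 -191.4]
cork c [ 645.  -118.2]
plant leaf/soil top (array([624.5, 298. ]), array([624.4, 297.8]), 24.168315887451172)
pot outline top px [207.6 179.1]
```

Lid and jar agree within about 3 mm. Next the plant at (623,297).

Emit:
arm_command(
  deltas=[
    [[0.1,4,0,0,0,0],[0.1,4,0,0,0,0],[0.1,4,0,0,0,0],[0.1,4,0,0,0,0],[0.1,4,0,0,0,0],[0.1,4,0,0,0,0],[0.1,4,0,0,0,0],[0.1,4,0,0,0,0],[0.1,4,0,0,0,0],[0.1,4,0,0,0,0],[0.1,4,0,0,0,0],[0.1,4,0,0,0,0]],
  ],
)

```text
t: 16.25
tool_pos: [0.6183, 0.2904, 0.2118]
orientation: [-2.71, -1.587, 0.006]
force: [0.9, -0.9, 0.3]
opening: 0.0929
gripper_force: 0.0
```

Emit:
arm_command(
  deltas=[
    [[0.1,1,0,0,0,0],[0,0,0,0,0,0],[0,0,0,0,0,0]],
  ],
)

```text
t: 16.5
tool_pos: [0.6198, 0.2985, 0.2123]
orientation: [2.71, 1.589, -0.006]
force: [0.1, -0.3, 0.5]
opening: 0.0932
gripper_force: 0.0
```

Run:
```python
from seg import *
p,th,tilt,s=tcp();print(s["t"],p,th)
C=cam("wrist");im=eyes.read_camera("wrist");cv2.imwrite("pics/w7.png",im);H,S,V=masks(im)
u,v=proj("wrist",[.623,.297,.055],C).astype(int);print(u,v)
m=(S>60)|(V<70)
print("soil",circ("wrist",C,m,(u-34,v-34,u+34,v+34),.052)[:3])
```

```text
16.5 [619.8 298.5 212.3] -29.211333048867562
288 194
soil (array([621.6, 294.7]), array([621.1, 294.5]), 27.24778938293457)
```

View pics/w7.png

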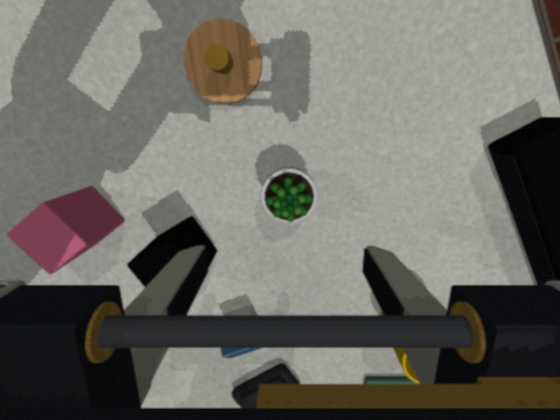

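The pot rim is centred at (289,195), matching the predicted (288,194). Descending to grasp.

Emit:
arm_command(
  deltas=[
    [[0.3,-0.15,-4,0,0,0],[0,0,-4,0,0,0],[0,0,-4,0,0,0],[0,0,-3,0,0,0],[0,0,-2,0,0,0],[0,0,-1,0,0,0],[0,0,-0.5,0,0,0],[0,0,0,0,0,0],[0,0,0,0,0,0],[0,0,0,0,0,0]],
  ],
)

```text
t: 17.38
tool_pos: [0.6255, 0.2976, 0.0323]
orientation: [2.711, 1.587, 0.006]
force: [-0.3, -0.1, -0.1]
opening: 0.093
gripper_force: 0.0
```

Emit:
arm_command(
  deltas=[
    [[0,0,0,0,0,0],[0,0,0,0,0,0],[0,0,0,0,0,0],[0,0,0,0,0,0],[0,0,0,0,0,0],[0,0,0,0,0,0],[0,0,0,0,0,0],[0,0,0,0,0,0]],
  ],
  gripper=-1,
  squeeze=15,
)

```text
t: 18.05
tool_pos: [0.6237, 0.2974, 0.0297]
orientation: [-2.711, -1.588, 0.0]
force: [-0.6, 0.3, 2.6]
opening: 0.0612
gripper_force: 15.0
```

Emit:
arm_command(
  deltas=[
    [[0,0,2.5,0,0,0],[0,0,4,0,0,0],[0,0,4,0,0,0],[0,0,4,0,0,0],[0.2,-3.8,0,0,0,0],[0.2,-3.8,0,0,0,0],[0.2,-3.8,0,0,0,0],[0.2,-3.8,0,0,0,0],[0.2,-3.8,0,0,0,0],[0.2,-3.8,0,0,0,0],[0.2,-3.8,0,0,0,0],[0.2,-3.8,0,0,0,0]],
  ],
)

```text
t: 19.05
tool_pos: [0.6391, -0.0085, 0.174]
orientation: [-2.71, -1.588, 0.001]
force: [0.1, -0.5, -2.4]
opening: 0.0618
gripper_force: 15.0
```

Emit:
arm_command(
  deltas=[
    [[0.2,-3.8,0,0,0,0],[0.2,-3.8,0,0,0,0],[0.2,-3.4,0,0,0,0],[0,0,0,0,0,0],[0,0,0,0,0,0],[0,0,0,0,0,0]],
  ],
)

```text
t: 19.55
tool_pos: [0.6453, -0.1164, 0.1739]
orientation: [-2.71, -1.586, 0.001]
force: [-0.1, 0.9, -3.4]
opening: 0.0618
gripper_force: 15.0
```

Run:
```python
from seg import *
p,th,tilt,s=tcp();print(s["t"],p,th,tilt,s["opening"])
C=cam("wrist");im=eyes.read_camera("wrist");cv2.imwrite("pics/w8.png",im);cv2.imwrite("pics/s8.png",eyes.read_camera("side"))
```

```text
19.55 [ 645.3 -116.4  173.9] -29.32757851981553 0.08130825288191487 0.0618265011338092
```

View pics/w8.png

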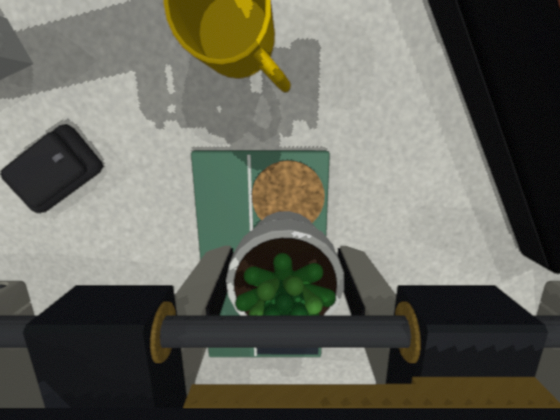

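Plant is upright in the grip above the cork, whose top edge is at (288,160). Lowering.

Emit:
arm_command(
  deltas=[
    [[0.1,-0.2,-3,0,0,0],[0,0,-3,0,0,0],[0,0,-3,0,0,0],[0,0,-1.7,0,0,0],[0,0,-1,0,0,0],[0,0,-0.6,0,0,0],[0,0,-0.3,0,0,0],[0,0,0,0,0,0],[0,0,0,0,0,0],[0,0,-0.1,0,0,0],[0,0,0,0,0,0],[0,0,0,0,0,0]],
  ],
)

```text
t: 20.65
tool_pos: [0.6473, -0.1189, 0.0486]
orientation: [2.71, 1.587, 0.002]
force: [-0.9, 0.2, -1.6]
opening: 0.0613
gripper_force: 15.0
```

Emit:
arm_command(
  deltas=[
    [[0,0,-0.15,0,0,0],[0,0,-0.05,0,0,0],[0,0,0,0,0,0],[0,0,0,0,0,0]],
  ],
)

```text
t: 20.98
tool_pos: [0.6468, -0.1187, 0.0458]
orientation: [2.711, 1.588, 0.0]
force: [-0.1, 0.5, -1.6]
opening: 0.0616
gripper_force: 15.0
```

Emit:
arm_command(
  deltas=[
    [[0,0,-0.1,0,0,0],[0,0,-0.05,0,0,0],[0,0,0,0,0,0],[0,0,0,0,0,0]],
  ],
)

```text
t: 21.32
tool_pos: [0.6469, -0.1187, 0.0457]
orientation: [2.711, 1.588, 0.0]
force: [-5.3, 1.1, 9.0]
opening: 0.0616
gripper_force: 15.0
```

Emit:
arm_command(
  deltas=[
    [[0,0,0.1,0,0,0],[0,0,0,0,0,0],[0,0,0,0,0,0],[0,0,0,0,0,0],[0,0,0,0,0,0],[0,0,2,0,0,0],[0,0,4,0,0,0],[0,0,4,0,0,0],[0,0,4,0,0,0],[0,0,3,0,0,0]],
  ],
  gripper=1,
)

```text
t: 22.15
tool_pos: [0.6475, -0.1189, 0.2191]
orientation: [2.709, 1.587, 0.004]
force: [0.7, 0.6, 1.0]
opening: 0.093
gripper_force: 0.0
```

Emit:
arm_command(
  deltas=[
    [[-1.7,3.8,0,0,0,0],[-1.7,3.8,0,0,0,0],[-1.7,3.8,0,0,0,0],[-1.7,3.8,0,0,0,0],[-1.7,3.8,0,0,0,0],[-1.7,3.8,0,0,0,0],[-1.7,3.8,0,0,0,0],[-1.7,3.8,0,0,0,0],[-1.7,3.8,0,0,0,0],[-1.7,3.8,0,0,0,0],[-1.5,2.5,0,0,0,0],[0,0,0,0,0,0]],
  ],
)

```text
t: 23.15
tool_pos: [0.4588, 0.2908, 0.2151]
orientation: [-2.705, -1.593, -0.0]
force: [-0.2, 1.2, -0.0]
opening: 0.093
gripper_force: 0.0
```

Run:
```python
from seg import *
monitor.read_state()
C=cam("wrist");im=eyes.read_camera("wrist");cv2.imwrite("pics/w9.png",im)
p,th,tilt,s=tcp();print(s["t"],p,th)
T=cam("top");it=eyes.read_camera("top");cv2.imwrite("pics/t9.png",it);H,S,V=masks(it)
print("plant now",circ("top",T,((H>35)&(H<85)&(S>60)&(V>20)) ,(335,160,378,210),.06)[:3] if 0 else "")
H,S,V=masks(im)
print(proj("wrist",[.462,.287,.084],C))
cv2.imwrite("pics/w9c.png",cv2.resize(im[90:300,150:430],None,fx=2.6,fy=2.6))
```

```text
23.2 [460.2 288.6 215.1] -29.029587112590544
plant now 
[290.2 203.7]
```

View pics/w9c.png

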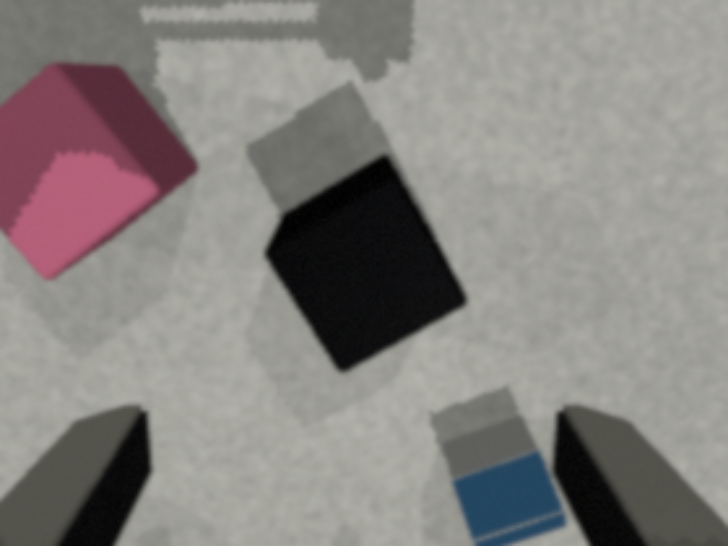

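Speaker top corners in the crop: (266,254), (345,370), (466,298). House eave edge: (455,480)–(537,455); ridge: (475,543)–(563,516).

Run:
```python
from seg import *
C=cam("wrist");f=lambda u,v,z:ray("wrist",u/2.6+150,v/2.6+90,z,C)[:2]*1000
A,B,D=f(266,254,.084),f(345,370,.084),f(466,298,.084)
an=lambda v:(np.linalg.norm(v),np.degrees(np.arctan2(v[1],v[0])))
print(A,B,D,an(B-A),an(D-B),"centre",(A+D)/2)
e1,e2=f(455,480,.04),f(537,455,.04);r1,r2=f(475,543,.062),f(563,516,.062)
print("eave",an(e2-e1),(e1+e2)/2,"ridge",an(r2-r1),(r1+r2)/2)
im=cv2.imread("pics/top0.png");T=cam("top");H,S,V=masks(im)
for nm,m,b,z in(("spk",V<45,(180,215,225,255),.084),("house",(H>95)&(H<125)&(S>80),(235,225,275,255),.05)):
    k=blobs(m,b)[0];q=cv2.approxPolyDP(k,2.0,True).reshape(-1,2);print(nm,q.tolist());print(np.array([ray("top",u,v,z,T)[:2]*1000 for u,v in q]))
```

```text
[439.3 316.1] [442.6 259.7] [498.6 262.9] (np.float64(56.48925186170439), np.float64(-86.71065569678994)) (np.float64(56.1505961784295), np.float64(3.2469332605399592)) centre [469.  289.5]
eave (np.float64(40.88010596111722), np.float64(-10.136513834881079)) [472.8 166.3] ridge (np.float64(42.12122858912275), np.float64(-9.503506179873385)) [469.9 145. ]
spk [[191, 223], [188, 242], [195, 246], [212, 247], [213, 227], [210, 224]]
[[490.2 318.2]
 [439.  318.8]
 [430.4 298.9]
 [432.2 253.9]
 [485.4 258.5]
 [492.6 267.5]]
house [[249, 231], [245, 245], [258, 248], [261, 234]]
[[489.4 165.3]
 [450.2 171.6]
 [445.7 135.7]
 [484.5 131.8]]
```

Emit:
arm_command(
  deltas=[
    [[0.75,0.2,0,0,0,6.44],[0,0,0,0,0,6.44],[0,0,0,0,0,6.44],[0,0,0,0,0,6.44],[0,0,0,0,0,6.44],[0,0,0,0,0,0],[0,0,0,0,0,0]],
  ],
)

```text
t: 23.83
tool_pos: [0.4699, 0.2871, 0.215]
orientation: [2.17, 2.271, -0.0]
force: [-0.2, -0.1, 0.1]
opening: 0.0927
gripper_force: 0.0
```

Run:
```python
from seg import *
p,th,tilt,s=tcp();print(s["t"],p,th)
C=cam("wrist");im=eyes.read_camera("wrist");cv2.imwrite("pics/w10.png",im)
g=cv2.cvtColor(im,cv2.COLOR_BGR2GRAY)
u,v=proj("wrist",[.467,.291,.084],C).astype(int)
k=blobs(g<50,(u-70,v-70,u+60,min(v+60,262)))[0];q=cv2.approxPolyDP(k,3,True).reshape(-1,2);print((u,v),q.tolist());print(np.array([ray("wrist",a,b,.084,C)[:2]*1000 for a,b in q]))
```

```text
23.8333 [469.9 287.1 215. ] 2.6116155497554474
(np.int64(282), np.int64(198)) [[260, 157], [253, 168], [254, 221], [307, 222], [311, 170], [306, 159]]
[[443.4 331.2]
 [436.8 320.2]
 [438.6 265.3]
 [493.4 266.7]
 [493.8 320.8]
 [488.2 331.3]]
```

Speaker top is a ~57 mm square centred near (466,292), yaw about 2°. Grasping.

Emit:
arm_command(
  deltas=[
    [[-0.3,0.45,-4,0,0,0],[0,0,-4,0,0,0],[0,0,-4,0,0,0],[0,0,-3,0,0,0],[0,0,-2,0,0,0],[0,0,-1,0,0,0],[0,0,-0.4,0,0,0],[0,0,0,0,0,0],[0,0,0,0,0,0]],
  ],
)

```text
t: 24.63
tool_pos: [0.4675, 0.2933, 0.0328]
orientation: [2.165, 2.276, 0.003]
force: [0.5, -0.2, 1.2]
opening: 0.0929
gripper_force: 0.0
```

Emit:
arm_command(
  deltas=[
    [[0,0,0,0,0,0],[0,0,0,0,0,0],[0,0,0,0,0,0],[0,0,0,0,0,0],[0,0,0,0,0,0],[0,0,0,0,0,0],[0,0,0,0,0,0],[0,0,0,0,0,0]],
  ],
  gripper=-1,
  squeeze=20,
)

```text
t: 25.3
tool_pos: [0.4663, 0.2929, 0.0314]
orientation: [2.164, 2.277, 0.0]
force: [-1.5, -0.8, 4.6]
opening: 0.0602
gripper_force: 19.9
```

Emit:
arm_command(
  deltas=[
    [[0,0,2,0,0,0],[0,0,4,0,0,0],[0,0,4,0,0,0],[0,0,4,0,0,0],[0.7,-4,0,0,0,-2.3],[0.7,-4,0,0,0,-2.3],[0.7,-4,0,0,0,-2.3],[0.7,-4,0,0,0,-2.3],[0.7,-4,0,0,0,-2.3],[0.7,-4,0,0,0,-2.3],[0.7,-4,0,0,0,-2.3],[0.7,-4,0,0,0,-2.3]],
  ],
)

```text
t: 26.3
tool_pos: [0.5216, -0.0291, 0.1704]
orientation: [-2.502, -1.899, 0.001]
force: [0.6, 0.1, -3.7]
opening: 0.06
gripper_force: 19.9
```

Emit:
arm_command(
  deltas=[
    [[0.7,-4,0,0,0,-2.3],[0.7,-4,0,0,0,-2.3],[0.7,-4,0,0,0,-2.3],[0.7,-4,0,0,0,-2.3],[0.7,-4,0,0,0,-2.3],[0.7,-4,0,0,0,-2.3],[0,0,0,0,0,0],[0,0,0,0,0,0],[0,0,0,0,0,0]],
  ],
)

```text
t: 27.05
tool_pos: [0.5635, -0.267, 0.1698]
orientation: [-2.709, -1.586, 0.001]
force: [-0.3, 0.9, -3.3]
opening: 0.0597
gripper_force: 19.9
```

Run:
```python
from seg import *
p,th,tilt,s=tcp();print(s["t"],p,th,tilt,s["opening"])
C=cam("wrist");im=eyes.read_camera("wrist");cv2.imwrite("pics/w11.png",im)
print(proj("wrist",[.647,-.118,.0710],C),proj("wrist",[.607,-.191,.086],C))
H,S,V=masks(im);u,v=proj("wrist",[.607,-.191,.086],C).astype(int)
print("lid",circ("wrist",C,(H<25)&(S>80),(u-45,v-50,u+45,v+40),.086)[:3])
u,v=proj("wrist",[.647,-.118,.06],C).astype(int)
print("leaves",circ("wrist",C,((H>35)&(H<85)&(S>110)),(u-35,v-35,u+35,v+35),.065)[:3])
```

```text
27.05 [ 563.5 -267.   169.8] -29.325294112577094 0.14405157536527213 0.05966997684617804
[285.7  -6.3] [286.8 109.8]
lid (array([ 608.3, -189.3]), array([ 608.6, -186.1]), 34.9692497253418)Traceback (most recent call last):
  File "<stdin>", line 8, in <module>
  File "seg.py", line 11, in circ
    k=blobs(mask,box)[0];w=np.array([ray(n,u,v,z,C)[:2] for u,v in k.reshape(-1,2)]).astype(np.float32)*1000
      ~~~~~~~~~~~~~~~^^^
IndexError: list index out of range
```

View pics/w11.png

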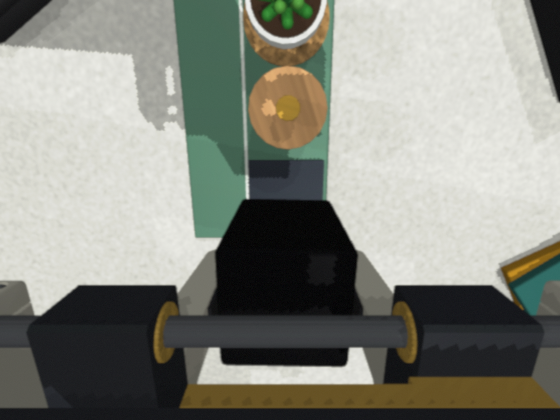

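View shows the plant on cork (286,30), the lid (288,107) and the slate ahead of the held speaker. Lowering.

Emit:
arm_command(
  deltas=[
    [[0,0.05,-3,0,0,0],[0,0,-3,0,0,0],[0,0,-2.5,0,0,0],[0,0,-1.7,0,0,0],[0,0,-1,0,0,0],[0,0,-0.6,0,0,0],[0,0,-0.2,0,0,0],[0,0,0,0,0,0],[0,0,0,0,0,0],[0,0,-0.15,0,0,0],[0,0,0,0,0,0],[0,0,0,0,0,0]],
  ],
)

```text
t: 28.1
tool_pos: [0.5646, -0.267, 0.0504]
orientation: [2.71, 1.587, 0.001]
force: [0.8, 0.4, -2.9]
opening: 0.0603
gripper_force: 19.9
```

Emit:
arm_command(
  deltas=[
    [[0,0,-0.15,0,0,0],[0,0,-0.1,0,0,0],[0,0,0,0,0,0],[0,0,0,0,0,0]],
  ],
)

```text
t: 28.43
tool_pos: [0.5644, -0.2669, 0.0475]
orientation: [2.71, 1.587, 0.0]
force: [-1.5, -0.3, -0.3]
opening: 0.06
gripper_force: 19.9
```

Emit:
arm_command(
  deltas=[
    [[0,0,0,0,0,0],[0,0,0,0,0,0],[0,0,0,0,0,0],[0,0,0,0,0,0],[0,0,2,0,0,0],[0,0,4,0,0,0],[0,0,4,0,0,0],[0,0,4,0,0,0],[0,0,3,0,0,0]],
  ],
  gripper=1,
)

```text
t: 29.18
tool_pos: [0.5649, -0.2671, 0.2213]
orientation: [2.708, 1.586, 0.003]
force: [1.2, -0.5, 0.5]
opening: 0.093
gripper_force: 0.0
```

Emit:
arm_command(
  deltas=[
    [[-0.9,3.8,0,0,0,-6.4],[-0.9,3.8,0,0,0,-6.4],[-0.9,3.8,0,0,0,-6.4],[-0.9,3.8,0,0,0,-6.4],[-0.9,3.8,0,0,0,-6.4],[-0.9,3.8,0,0,0,-6.4],[-0.9,3.8,0,0,0,-6.4],[-0.9,3.8,0,0,0,-6.4],[-0.9,3.8,0,0,0,-6.4],[-0.9,3.8,0,0,0,-6.4],[-0.5,3.3,0,0,0,-6.4],[0,0,0,0,0,0]],
  ],
)

```text
t: 30.18
tool_pos: [0.4689, 0.1477, 0.2175]
orientation: [-3.129, 0.257, -0.0]
force: [0.3, -0.4, -0.4]
opening: 0.0932
gripper_force: 0.0
```

Run:
```python
from seg import *
C=cam("wrist");im=eyes.read_camera("wrist");cv2.imwrite("pics/w12.png",im)
p,th,tilt,s=tcp();print(s["t"],p,th)
C=cam("wrist");im=eyes.read_camera("wrist")
H,S,V=masks(im);u,v=proj("wrist",[.469,.146,.05],C).astype(int);print(u,v)
k=blobs((H>95)&(H<125)&(S>80),(u-60,v-60,u+60,v+60))[0];q=cv2.approxPolyDP(k,2.5,True).reshape(-1,2)
print(q.tolist());
for z in(.04,.05,.062):print(z,np.array([ray("wrist",a,b,z,C)[:2]*1000 for a,b in q]).ravel())
cv2.imwrite("pics/w12c.png",cv2.resize(im[v-70:v+70,u-95:u+95],None,fx=4,fy=4))
```

```text
30.2333 [469.6 145.3 217.4] -98.85895781148815
284 193
[[298, 175], [281, 178], [282, 215], [298, 211]]
0.04 [485.7 128.3 485.3 148.1 441.2 153.9 443.2 134.4]
0.05 [487.5 128.5 487.1 147.6 444.3 153.3 446.2 134.4]
0.062 [489.8 128.6 489.4 147.1 448.1 152.6 449.9 134.3]
```

View pics/w12c.png

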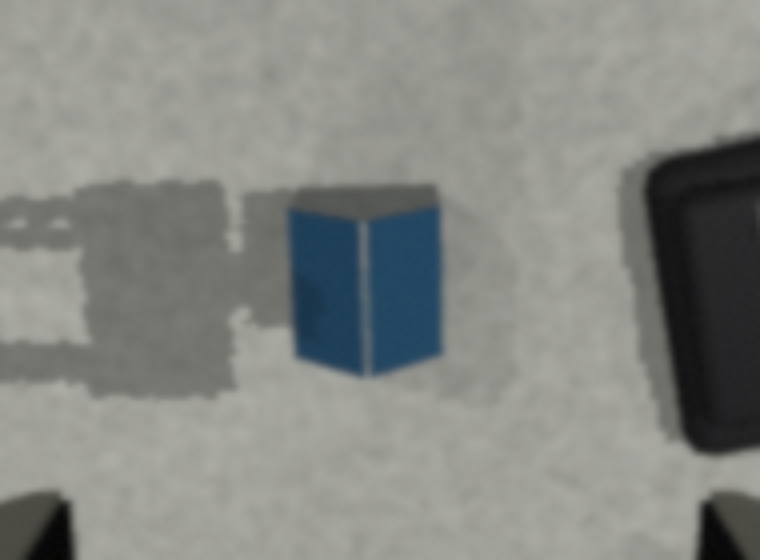

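House ridge is at crop (365,300), giving a centre of about (468.5,151) and a yaw of about -8.5°. The mouse is clear to the right. Grasping.

Emit:
arm_command(
  deltas=[
    [[-0.1,0.4,-4,0,0,0],[0,0,-4,0,0,0],[0,0,-4,0,0,0],[0,0,-4,0,0,0],[0,0,-2.5,0,0,0],[0,0,-1.5,0,0,0],[0,0,-0.8,0,0,0],[0,0,0,0,0,0],[0,0,0,0,0,0]],
  ],
)

```text
t: 31.03
tool_pos: [0.4699, 0.1458, 0.0097]
orientation: [3.132, -0.248, 0.001]
force: [0.7, -1.1, 1.3]
opening: 0.0931
gripper_force: 0.0
```

Emit:
arm_command(
  deltas=[
    [[0,0,0,0,0,0],[0,0,0,0,0,0],[0,0,0,0,0,0],[0,0,0,0,0,0],[0,0,0,0,0,0],[0,0,0,0,0,0],[0,0,0,0,0,0],[0,0,0,0,0,0],[0,0,0,0,0,0],[0,0,0,0,0,0]],
  ],
  gripper=-1,
  squeeze=12,
)

```text
t: 31.87
tool_pos: [0.4694, 0.1467, 0.0093]
orientation: [-3.132, 0.248, -0.0]
force: [-1.1, 1.7, 0.3]
opening: 0.0441
gripper_force: 12.0
```

Emit:
arm_command(
  deltas=[
    [[0,0,2,0,0,0],[0,0,4,0,0,0],[0,0,4,0,0,0],[0,0,2,0,0,0],[1.4,-2.85,0,0,0,-2.55],[1.4,-2.85,0,0,0,-2.55],[1.4,-2.85,0,0,0,-2.55],[1.4,-2.85,0,0,0,-2.55],[1.4,-2.85,0,0,0,-2.55],[1.4,-2.85,0,0,0,-2.55],[1.4,-2.85,0,0,0,-2.55],[1.4,-2.85,0,0,0,-2.55]],
  ],
)

```text
t: 32.87
tool_pos: [0.5813, -0.083, 0.1286]
orientation: [3.037, -0.802, -0.001]
force: [0.6, 0.6, -1.3]
opening: 0.044
gripper_force: 12.0
```

Emit:
arm_command(
  deltas=[
    [[0,0,0,0,0,0],[0,0,0,0,0,0],[0,0,0,0,0,0]],
  ],
)

```text
t: 33.12
tool_pos: [0.5806, -0.0811, 0.1284]
orientation: [-3.038, 0.798, 0.003]
force: [-0.6, 0.9, -0.9]
opening: 0.0437
gripper_force: 12.0
```

Run:
```python
from seg import *
C=cam("wrist");im=eyes.read_camera("wrist");cv2.imwrite("pics/w13.png",im)
p,th,tilt,s=tcp();print(s["t"],p,th,s["opening"])
```

```text
33.1667 [580.6 -80.6 128.6] -119.40068532096988 0.043885473774678885
```

View pics/w13.png

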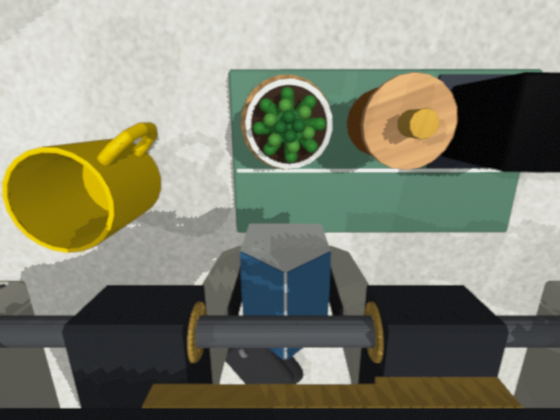

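House is in line with the plant (u≈287 for both), and the strip lies ahead below. Lowering.

Emit:
arm_command(
  deltas=[
    [[0.1,-0.05,-3,0,0,0],[0,0,-3,0,0,0],[0,0,-2,0,0,0],[0,0,-1.3,0,0,0],[0,0,-0.8,0,0,0],[0,0,-0.3,0,0,0],[0,0,0,0,0,0],[0,0,0,0,0,0],[0,0,-0.15,0,0,0],[0,0,0,0,0,0],[0,0,0,0,0,0]],
  ],
)

```text
t: 34.08
tool_pos: [0.5829, -0.0821, 0.0245]
orientation: [-3.038, 0.799, -0.002]
force: [-1.5, 0.1, -0.8]
opening: 0.0441
gripper_force: 12.0
```

Emit:
arm_command(
  deltas=[
    [[0,0,-0.2,0,0,0],[0,0,-0.1,0,0,0],[0,0,0,0,0,0],[0,0,0,0,0,0]],
  ],
)

```text
t: 34.42
tool_pos: [0.5826, -0.0821, 0.0212]
orientation: [3.038, -0.799, 0.001]
force: [-1.1, -0.3, 4.3]
opening: 0.0442
gripper_force: 12.0
```

Emit:
arm_command(
  deltas=[
    [[0,0,0,0,0,0],[0,0,0,0,0,0],[0,0,0,0,0,0],[0,0,0,0,0,0],[0,0,0,0,0,0],[0,0,2,0,0,0],[0,0,4,0,0,0],[0,0,4,0,0,0],[0,0,4,0,0,0],[-1.5,0,4,0,0,0],[-4,0,2,0,0,0],[-4,0,0,0,0,0]],
  ],
  gripper=1,
)

```text
t: 35.42
tool_pos: [0.493, -0.0827, 0.2246]
orientation: [3.039, -0.798, 0.016]
force: [0.1, -0.3, 0.6]
opening: 0.0927
gripper_force: 0.0
```

Emit:
arm_command(
  deltas=[
    [[0,0,0,0,0,0],[0,0,0,0,0,0],[0,0,0,0,0,0],[0,0,0,0,0,0]],
  ],
)

```text
t: 35.75
tool_pos: [0.4913, -0.082, 0.2184]
orientation: [-3.038, 0.798, -0.001]
force: [1.2, -0.7, -0.2]
opening: 0.093
gripper_force: 0.0
```

Run:
```python
from seg import *
C=cam("wrist");im=eyes.read_camera("wrist");cv2.imwrite("pics/w14.png",im);T=cam("top");it=eyes.read_camera("top");sd=eyes.read_camera("side")
p,th,tilt,s=tcp();print(s["t"],p,th,s["opening"])
H,S,V=masks(im)
P=lambda *a:proj("wrist",a,C)
print("house",P(.582,-.0815,.074),"plant soil",P(.647,-.118,.068),"lid",P(.607,-.191,.086),"spk",P(.564,-.266,.1))
for nm,m,z,c in(("house roof",(H>95)&(H<125)&(S>80),.062,(.582,-.0815)),):
    u,v=P(*c,z).astype(int);print(nm,circ("wrist",C,m,(u-50,v-50,u+50,v+50),z)[:2])
cv2.imwrite("pics/fin.png",np.hstack([cv2.resize(im[0:300],(400,214)),cv2.resize(sd[100:260,200:400],(400,320))[:214]])if 0 else np.vstack([np.hstack([cv2.resize(im,(400,300)),cv2.resize(it[150:270,300:460],(400,300))]),np.hstack([cv2.resize(sd[90:240,200:400],(400,300)),np.zeros((300,400,3),np.uint8)])]))
```

```text
35.9 [491.1 -82.  218. ] -119.43645850407506 0.09285386358601697
house [239.4 120.1] plant soil [236.7  36.4] lid [328.9  29.7] spk [435.7  25.7]
house roof (array([574.9, -89.5]), array([575.2, -88.9]))
```

View pics/fin.png

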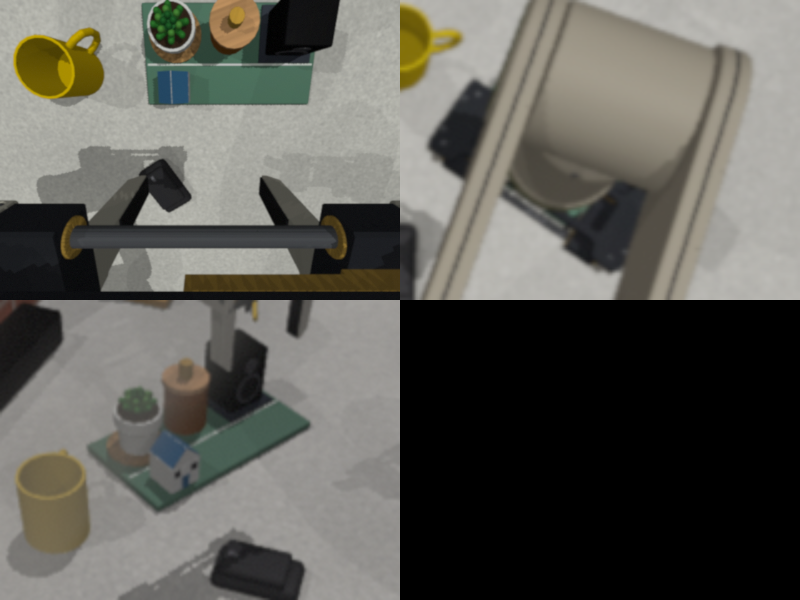

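Everything looks upright in the wrist and side views. The top view is blocked by the arm, so I'll move it away for a final numeric check.

Emit:
arm_command(
  deltas=[
    [[-1,-4,0,0,0,0],[-1,-4,0,0,0,0],[-1,-4,0,0,0,0],[-1,-4,0,0,0,0],[-1,-4,0,0,0,0],[-1,-4,0,0,0,0],[-1,-4,0,0,0,0],[-1,-4,0,0,0,0],[-2,-4,0,0,0,0],[-2,-4,0,0,0,0],[-2,-4,0,0,0,0],[0,0,0,0,0,0]],
  ],
)

```text
t: 36.9
tool_pos: [0.3502, -0.5198, 0.2166]
orientation: [3.035, -0.806, -0.004]
force: [-0.0, -0.7, 0.0]
opening: 0.093
gripper_force: 0.0
```

Run:
```python
from seg import *
T=cam("top");it=eyes.read_camera("top");H,S,V=masks(it)
p,th,tilt,s=tcp();print(s["t"],p)
def at(nm,m,z,c,r):
    u,v=proj("top",[*c,z],T).astype(int)
    try:print(nm,[x for x in circ("top",T,m,(u-r,v-r,u+r,v+r),z)[:3]])
    except Exception as e:print(nm,"none",u,v)
at("house",(H>95)&(H<125)&(S>80),.062,(.582,-.0815),16)
at("leaves",(H>35)&(H<85)&(S>60)&(V>30),.076,(.647,-.118),9)
at("pot soil",(S>60)|(V<70),.068,(.647,-.118),12)
at("lid",(H<25)&(S>80),.086,(.607,-.191),14)
at("spk",V<35,.1,(.564,-.266),20)
at("mouse",V<75,.02,(.436,.033),28); at("mug",(H>20)&(H<35)&(S>120),.088,(.668,.049),20)
cv2.imwrite("pics/fin2.png",cv2.resize(it[140:280,270:450],None,fx=4,fy=4,interpolation=cv2.INTER_CUBIC))
```

```text
36.95 [ 352.1 -517.1  216.7]
house [array([581.3, -79.9]), array([578.8, -78.7]), 28.14891242980957]
leaves [array([ 647.7, -119.9]), array([ 647.6, -119.5]), 23.02840805053711]
pot soil [array([ 647.8, -120.7]), array([ 648. , -121.2]), 24.71111488342285]
lid [array([ 602.6, -184.6]), array([ 600.4, -184.1]), 37.869754791259766]
spk [array([ 554.3, -252.8]), array([ 551.8, -255.1]), 47.48839569091797]
mouse [array([436.4,  33.2]), array([436.3,  33.3]), 50.74000549316406]
mug [array([670. ,  46.3]), array([668.6,  42.8]), 49.27344512939453]
```

View pics/fin2.png

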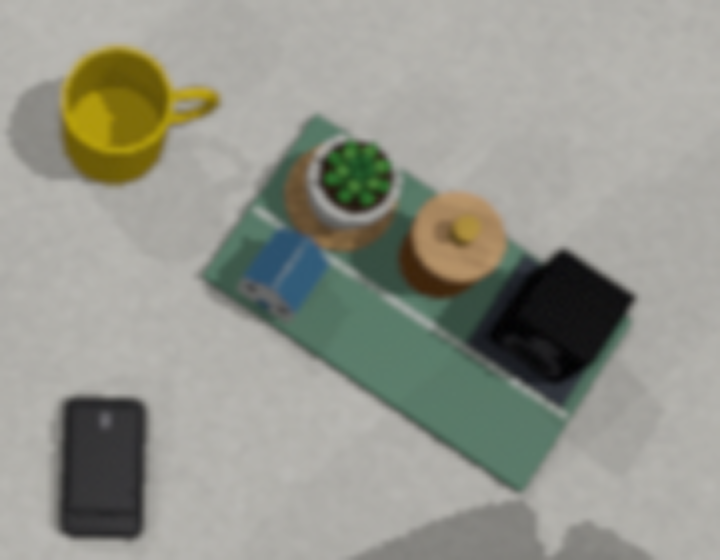

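Plant, lidded jar, speaker and house all stand on the tray, and the mouse and mug haven't moved. Last check on lid and speaker from crop centres (459,239) and (568,313), and I'll hand in if they pass.

Run:
```python
from seg import *
T=cam("top");f=lambda u,v,z:ray("top",u/4+270,v/4+140,z,T)[:2]*1000
l=f(459,239,.086);k=f(467,229,.108);s=f(568,313,.1);print(l,k,s)
if np.hypot(*(l-[606.5,-191]))<8 and np.hypot(*(s-[564,-266]))<10: print(ticket.close_job())
```

```text
[ 604.7 -190.6] [ 606.4 -190.8] [ 558.4 -261.3]
the job is handed in; nothing more can be done
None
```

The tray is dressed and the job is handed in at about 37 s of the 138 s allowed. By my measurements every item is upright and within tolerance, but the hand-in gave no verdict. The speaker is closest to its limit, about 7 mm off centre of the 12 mm allowed by the top view.

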